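# Close the filter box: line up the quarter-turn stud, then hold the cover down

### The arm

A 7-joint arm with a two-finger parallel gripper is mounted at the origin on the work surface; the furniture and walls round the work are solid. World frame = base frame: x ahead of the robot, y to its left, z up, the work surface at z = 0. Lengths are in m, angles in rad, forces in N, time in s.
With the tool pointing down it reaches from about 0.35 to 0.9 m from the base axis. Payload 7.2 kg.
Tool frame: the origin (TCP) lies at the centre of the arm's flange, where the gripper is bolted on; the fingertips stand 173 mm ahead of it and the grasp point (between the pads) lies r.tcp_to_grasp ahead of it (r.tcp_to_grasp is the distance from the TCP to the grasp point, in m); z points along the fingers, y is the line along which they close (so a half turn about z gives the same grasp; the last joint's range is limited). The gripper opens to 85 mm and grips with 20 to 120 N. Pads are 22 mm wide; open, the fingers measure 114 mm over their backs; the gripper's body (76 mm by 85 mm) begins 54 mm behind the grasp point. The pads swing forward as they close: fully open they stand 13 mm farther back than shut.
Start: joints at [1.212, 0.411, -0.013, 1.596, 0.006, 1.134, -0.082], TCP at [0.179, -0.599, 0.405] pointing down, gripper open.
Joint ranges: [-2.95, 2.95], [-0.29, 1.99], [-1.47, 1.44], [0.14, 2.54], [-1.03, 4.17], [0.13, 1.85], [-2.86, 2.86]. Speed limits (rad/s): [2.39, 2.39, 3.01, 3.01, 3.14, 3.14, 3.14].

### API

Orientations are given as a unit quaternion [w, x, y, z].
In Python, from workcell import r gives the robot as it stands.
- The arm moves only by the shell command python3 -m jog 'ROWS' [FORCE]. ROWS is a JSON object whose one key "plan" holds a list that holds one entry, the list of rows, each a list of 7 numbers: the finger opening in cm, from 0 to 8.54, then the shift along the tool's x, y, z in cm, then the turn, a rotation vector about the tool's x, y, z in rad. A call has 1 to 12 rows; each row shifts and turns the commanded pose from where the row before left it, along the tool's axes as they then stand; what a row does not reach is not made up. A row lasts 1/12 s, in which the tool goes at most 41.7 mm and 7.16 degrees, less where a joint would pass 70% of its speed; a pose out of reach is approached as far as the arm can. A call with a gripper value outside its range is refused whole. The fingers move at their own pace and stop on an object; FORCE is the grip in N (left out, the last holds). Time passes only in rows, so rows that do not move let the fingers close. It gives the time, the measured TCP pose, the force, the opening and the grip force at its end, in the units of the state.
- r.get_state(): the state, without advancing time (a new reading comes with each control period).
- r.capture(name): name is "scene" or "top" or "wrist"; returns a dict with "pixels" (400x640x3 uint8, red, green, blue), "fx", "fy", "cx", "cy" (pixels), "pose" (4x4, takes a point from camera to world coordinates); the wrist camera has in their place "T_tool_cam" (4x4, takes a point from camera to tool coordinates, whose origin is the TCP and whose axes are the flange's). Camera axes: x right, y down, z forward; pixel columns grow to the right and rows downward; lengths in m; the calibration is good to about 2 mm. A picture is of the moment at which its call begins: read the wrist's pose just before it. There is no depth.
- r.job_done(): hands the job in; it is judged then, once.
The state is a dict: "time": time; "joints": joint angles; "qd": joint speeds; "joint_torque": joint torques, N m; "eef_pos": TCP position; "orientation": TCP orientation; "contact_force": force on the tool from outside, world axes, zero at the start; "ft_torque": the same for the moment, N m; "width": finger opening in m; "grasp_force": force on a finger pad.
Only numpy, scipy, OpenCV 4.12 (cv2) and the standard library are available. Lean on these libraries where they do the work, as an engineer would, in place of code of your own. Each camera call takes 0.05 s, during which the arm holds its last target. There are 200 camera calls.

### The job

The filter has been changed and the blue cover must go back on the white filter box: first turn the box's quarter-turn stud until the slot in its head lines up with the two red marks beside it, and let go of it. Then pick up the cover, fit it into the frame with the stud's head coming up through the cover's slot, and press it down on its springy seal until it meets the metal frame. Finish while still holding it pressed down, so that I can lock the stud, and leave the other things on the bench alone.

Things in the scene. Friction and masses are not known exactly. Their poses are not given: they have to be found in the camera images.
- filter_box: fixed white box 140 x 192 mm (its x, y), open on top. Origin under its centre on the bench; z up; the front with the green switch faces -x. The hard face of its aluminium frame is 68 mm up. A rim round it has inner faces at x = +-59, y = +-88 mm, flares outward from 75 mm up and ends 82 mm up. The bridge that carries the stud is 63 mm up, with a red mark on either side of the stud along x.
- stud_top (a point): middle of the top of the quarter-turn stud's head: a steel T-bar 32 x 10 x 20 mm (long, wide, high) with a red slot along its top, on a thin post at x = 0, y = +46 mm of the filter box. This point is 95.5 mm, the bar's underside 75.5 mm above the box's origin. x axis along bar and slot, z up. Lined up when the bar lies along the box's x, either way round.
- stud (a joint): angle of the stud about the vertical, rad, counter-clockwise from above positive: 0 or pi = lined up with the red marks (bar along the filter box's x), pi/2 = across. Turns either way from -0.5 to 3.64 without detent; friction of about 0.08 N m holds it where it is left.
- cover: loose blue plate 112 x 170 x 6 mm (its x, y, z), about 0.25 kg, black bridge handle on top, lying handle up on the bench. Origin mid-underside, z up. Its slot, 42 mm along x by 20 mm along y, is centred at y = +46 mm. In place the origin is over the box's origin, x and y along the box's (one way round only), 3 mm free to the rim on each side.
- cover_grip (a point): middle of the grip bar of the cover's handle, 32.5 mm above the cover's underside, over its centre. The bar runs along the cover's y; 12 mm wide (x), 11 mm high, 56 mm long with a post at each end; 38 mm of it is free between the posts, with 21 mm of free space below.
- seal (a joint): squash of the black foam seal on the frame, in m: 0 = free, 4 mm proud of the hard face (a cover just laid on it has its underside 72 mm above the box's origin); 0.004 = cover on the frame. A spring: 3.6 N at first, 11.6 N at 4 mm, of which the cover's weight gives about 2.5 N; it lifts the cover again when the push ends.
- old_filter: the clogged old filter cartridge, a loose blue block 78 x 96 x 39 mm with brown pleats on top; origin under its centre. Leave it alone.
- wash_bottle: loose white squeeze bottle with a red bent jet, 66 mm across, 183 high; origin on the underside. Leave it alone.
- stain_bottle: loose brown dropper bottle with a black collar and red teat, 38 mm across, 108 high; origin under its centre. Leave it alone.
- stain_bottle_b: loose brown dropper bottle with a white collar and red teat, 34 mm across, 100 high; origin under its centre. Leave it alone.
- beaker: loose clear beaker, 80 mm across, 97 high; origin under its centre. Leave it alone.
- timer: loose white digital bench timer lying on its back, 62 x 64 x 18 mm; origin under its centre. Leave it alone.

How it is judged:
By the outcome, as a careful person would: the job done as asked, in the order asked, and still so for the second after the job is handed in, while the arm keeps its last pose, push and grip.
It also fails if it takes over 54 s, if anything falls off the work surface, if the arm or the gripper's body presses on something with over 40 N, if the wrist force passes 120 N, or if a joint passes its speed limit or range.

## Working session

There is one attempt and no reset: what is moved stays moved. The work goes in short steps, Python scripts to look and compute and a shell command to move; the robot and the scene stay as the last step left them, time stands still between calls to the robot, and variables do not carry over. Pictures are saved under pics/ and viewed, at most 10 in all, crops included, and the job is handed in when it is done.

```bash
mkdir -p pics; ls
cat > h.py <<'E'
import numpy as np,cv2
from workcell import r
from scipy.spatial.transform import Rotation as R
def tool():
    s=r.get_state();q=s["orientation"];T=np.eye(4)
    T[:3,:3]=R.from_quat([q[1],q[2],q[3],q[0]]).as_matrix();T[:3,3]=s["eef_pos"];return T
def cap(n,f=None):
    T=tool();c=r.capture(n);P=T@c["T_tool_cam"] if n=="wrist" else np.array(c["pose"])
    if f: cv2.imwrite("pics/"+f,cv2.cvtColor(c["pixels"],cv2.COLOR_RGB2BGR))
    return c,P
def ray(c,P,uv,z):
    uv=np.atleast_2d(uv).astype(float)
    d=np.c_[(uv[:,0]-c["cx"])/c["fx"],(uv[:,1]-c["cy"])/c["fy"],np.ones(len(uv))]@P[:3,:3].T
    return P[:3,3]+d*((z-P[2,3])/d[:,2])[:,None]
E
python3 - <<'E'
from h import *
s=r.get_state();print(s,r.tcp_to_grasp);print(tool())
import pickle
for n in("scene","top","wrist"):
    c,P=cap(n,n+"1.png");pickle.dump((c,P),open(n+"1.pkl","wb"));print(n,P.round(3).tolist(),c["fx"])
a=cv2.imread("pics/scene1.png");b=cv2.imread("pics/top1.png");
cv2.imwrite("pics/a1.png",np.vstack([cv2.resize(a,(480,300)),cv2.resize(b,(480,300))]))
E
```

```text
pics
{'time': 0.0, 'joints': array([ 1.21179361,  0.41192476, -0.01271206,  1.59701023,  0.00560632,
        1.13430751, -0.08218801]), 'qd': array([ 1.47068207e-03, -2.00172964e-04, -3.55467510e-05,  3.45502520e-06,
        1.32038684e-03,  1.09470441e-03,  1.09871716e-03]), 'joint_torque': array([ 1.30391390e-04, -6.00630784e+01,  6.82528149e-01, -2.99414635e+01,
        1.38972548e-02,  1.07351557e-02, -5.02720766e-06]), 'eef_pos': array([ 0.17912191, -0.59857112,  0.4038512 ]), 'orientation': array([-7.87674618e-04,  9.89444672e-01,  1.44908900e-01, -1.75966836e-04]), 'contact_force': array([ 0.20034822,  0.74665123, -0.15096052]), 'ft_torque': array([ 0.01789367,  0.02795755, -0.05764892]), 'grasp_force': 0.0, 'width': 0.08545138991153414} 0.1547
[[ 9.58002760e-01  2.86758400e-01 -5.76501021e-04  1.79121912e-01]
 [ 2.86758955e-01 -9.58001581e-01  1.50772259e-03 -5.98571118e-01]
 [-1.19936771e-04 -1.60971923e-03 -9.99998697e-01  4.03851200e-01]
 [ 0.00000000e+00  0.00000000e+00  0.00000000e+00  1.00000000e+00]]
scene [[-0.644, -0.549, 0.533, -0.102], [-0.765, 0.452, -0.458, 0.608], [0.01, -0.703, -0.711, 1.039], [0.0, 0.0, 0.0, 1.0]] 487.2501228025249
top [[0.025, -0.988, 0.152, 0.468], [-0.999, -0.029, -0.026, -0.011], [0.03, -0.151, -0.988, 1.181], [0.0, 0.0, 0.0, 1.0]] 375.88550097465463
wrist [[0.285, -0.917, -0.278, 0.25], [-0.958, -0.274, -0.081, -0.577], [-0.002, 0.29, -0.957, 0.373], [0.0, 0.0, 0.0, 1.0]] 283.6436279709311
```

View pics/top1.png

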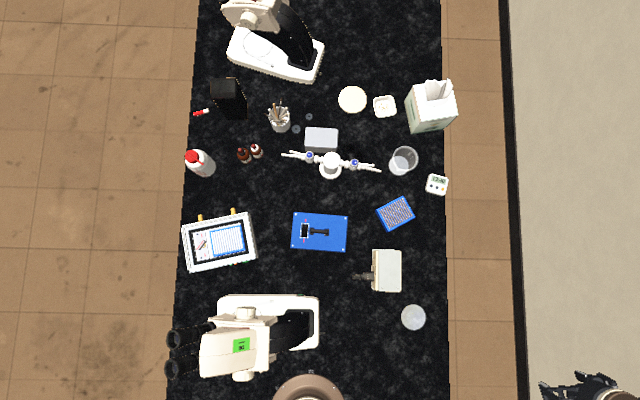

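View pics/scene1.png

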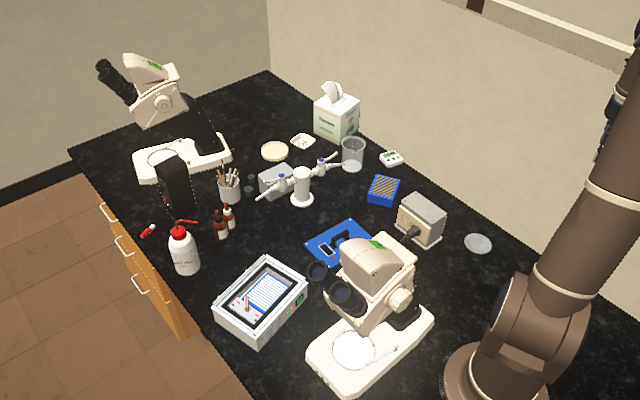

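The top view shows the filter box near (220,242), with the stud at its left end near (201,243). The cover is near (320,232) with its slot end to the left (305,230), so both have y towards world +y. The scene view shows a microscope standing near the box on its -x side.

Run:
```python
from h import *
import pickle
c,P=pickle.load(open("top1.pkl","rb"));im=c["pixels"];hsv=cv2.cvtColor(im,cv2.COLOR_RGB2HSV)
m=cv2.inRange(hsv,(100,150,60),(125,255,255));m[:, :285]=0;m[:,355:]=0;m[:205]=0;m[260:]=0
cs,_=cv2.findContours(m,cv2.RETR_EXTERNAL,cv2.CHAIN_APPROX_NONE);k=max(cs,key=cv2.contourArea)[:,0]
w=ray(c,P,k,.006)[:,:2];rc=cv2.minAreaRect((w*1000).astype(np.float32));print("cover",rc,cv2.boxPoints(rc).tolist())
# rough box
print(ray(c,P,[[181,226],[251,212],[257,259],[186,272],[201,243]],.08).round(3))
a=cv2.resize(im[195:285,165:275],None,fx=5,fy=5,interpolation=cv2.INTER_CUBIC)
c2,P2=pickle.load(open("scene1.pkl","rb"))
b=cv2.resize(c2["pixels"][245:355,205:315],(450,450),interpolation=cv2.INTER_CUBIC)
o=np.zeros((450,1000,3),np.uint8);o[:,:550]=a;o[:,550:]=b
cv2.imwrite("pics/b1.png",cv2.cvtColor(cv2.resize(o,(800,360)),cv2.COLOR_RGB2BGR))
```

```text
cover ((528.598876953125, -17.56499481201172), (173.50196838378906, 115.2315673828125), 86.8370132446289) [[466.28424072265625, -101.0047836303711], [581.3402709960938, -107.36286163330078], [590.9135131835938, 65.87479400634766], [475.85748291015625, 72.23287200927734]]
[[0.53  0.382 0.08 ]
 [0.577 0.183 0.08 ]
 [0.442 0.159 0.08 ]
 [0.4   0.357 0.08 ]
 [0.483 0.321 0.08 ]]
```

View pics/b1.png

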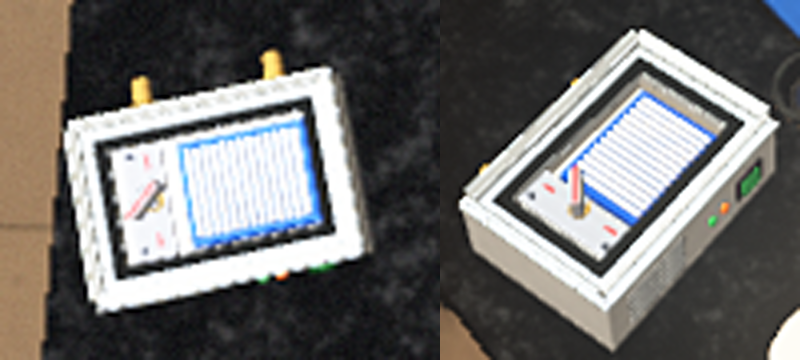

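The crop shows the box's red marks running nearly along its x. The slot is about 50° off them, so the stud is at roughly 2.2 rad and needs a counter-clockwise turn to pi. First I'll turn the tool to yaw 90° and go to look at the cover.

```bash
python3 -m jog '{"plan":[[[8.5,0,0,-0.4,0,0,-0.1164],[8.5,0,0,-0.4,0,0,-0.1164],[8.5,0,0,-0.4,0,0,-0.1164],[8.5,0,0,-0.4,0,0,-0.1164],[8.5,0,0,-0.4,0,0,-0.1164],[8.5,0,0,-0.4,0,0,-0.1164],[8.5,0,0,-0.4,0,0,-0.1164],[8.5,0,0,-0.4,0,0,-0.1164],[8.5,0,0,-0.4,0,0,-0.1164],[8.5,0,0,-0.4,0,0,-0.1164],[8.5,0,0,-0.4,0,0,-0.1164],[8.5,0,0,0,0,0,0]]]}'
python3 -m jog '{"plan":[[[8.5,3,1.6,0,0,0,0],[8.5,3,1.6,0,0,0,0],[8.5,3,1.6,0,0,0,0],[8.5,3,1.6,0,0,0,0],[8.5,3,1.6,0,0,0,0],[8.5,3,1.6,0,0,0,0],[8.5,3,1.6,0,0,0,0],[8.5,3,1.6,0,0,0,0],[8.5,3,1.6,0,0,0,0],[8.5,3,1.6,0,0,0,0],[8.5,3,1.6,0,0,0,0],[8.5,3,1.6,0,0,0,0]]]}'
python3 -m jog '{"plan":[[[8.5,3,1.6,0,0,0,0],[8.5,3,1.6,0,0,0,0],[8.5,3,1.6,0,0,0,0],[8.5,3,1.6,0,0,0,0],[8.5,3,1.6,0,0,0,0],[8.5,3,1.6,0,0,0,0],[8.5,3,1.6,0,0,0,0],[8.5,2,1.6,0,0,0,0],[8.5,0,0,0,0,0,0],[8.5,0,0,0,0,0,0],[8.5,0,0,0,0,0,0]]]}'
python3 - <<'E'
from h import *
import pickle
A=[pickle.load(open(n+"1.pkl","rb")) for n in("top","scene")]
def tri(u,v):
    M=np.zeros((3,3));b=np.zeros(3)
    for (c,P),p in zip(A,(u,v)):
        d=P[:3,:3]@[(p[0]-c["cx"])/c["fx"],(p[1]-c["cy"])/c["fy"],1];d/=np.linalg.norm(d);Q=np.eye(3)-np.outer(d,d);M+=Q;b+=Q@P[:3,3]
    return np.linalg.solve(M,b).round(3)
print("scope top",tri((241,345),(378,243)))
print(tool().round(4),r.get_state()["joints"].round(3))
c,P=cap("wrist","w2.png");pickle.dump((c,P),open("w2.pkl","wb"))
E
```

```text
time: 1.15
eef_pos: [0.1791, -0.5989, 0.4492]
orientation: [0.0, 0.705, 0.709, -0.0]
contact_force: [-0.5, 0.4, -0.4]
width: 0.0848
grasp_force: 0.0
time: 2.15
eef_pos: [0.3713, -0.2371, 0.4486]
orientation: [0.0, 0.709, 0.706, -0.0]
contact_force: [0.3, 0.2, -0.4]
width: 0.0851
grasp_force: 0.0
time: 3.07
eef_pos: [0.4986, -0.0093, 0.4482]
orientation: [-0.0, 0.708, 0.706, -0.001]
contact_force: [-0.6, -0.1, 0.1]
width: 0.0846
grasp_force: 0.0
scope top [0.27  0.14  0.352]
[[ 2.000e-03  1.000e+00 -1.300e-03  4.986e-01]
 [ 1.000e+00 -2.000e-03 -3.000e-04 -9.300e-03]
 [-3.000e-04 -1.300e-03 -1.000e+00  4.482e-01]
 [ 0.000e+00  0.000e+00  0.000e+00  1.000e+00]] [ 0.555  0.235 -0.743  1.798  0.172  1.176 -0.243]
```

View pics/w2.png

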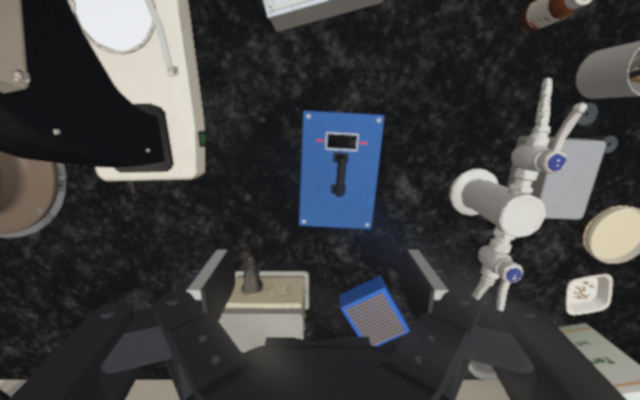

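The wrist view shows the cover lying clear, with its corners near (303,112), (383,115), (372,229) and (300,225), its slot at (342,142) and its handle at (341,175). Now I'll go over the box.

```bash
python3 -m jog '{"plan":[[[8.5,3,-0.1,0,0,0,0],[8.5,3,-0.1,0,0,0,0],[8.5,3,-0.1,0,0,0,0],[8.5,3,-0.1,0,0,0,0],[8.5,3,-0.1,0,0,0,0],[8.5,3,-0.1,0,0,0,0],[8.5,3,-0.1,0,0,0,0],[8.5,1,-0.1,0,0,0,0],[8.5,0,0,0,0,0,0],[8.5,0,0,0,0,0,0],[8.5,0,0,0,0,0,0]]]}'
python3 - <<'E'
from h import *
import pickle
c,P=pickle.load(open("w2.pkl","rb"));hsv=cv2.cvtColor(c["pixels"],cv2.COLOR_RGB2HSV)
m=cv2.inRange(hsv,(100,150,60),(125,255,255));m[250:]=0
cs,_=cv2.findContours(m,cv2.RETR_EXTERNAL,cv2.CHAIN_APPROX_NONE);k=max(cs,key=cv2.contourArea)[:,0]
rc=cv2.minAreaRect((ray(c,P,k,.006)[:,:2]*1000).astype(np.float32));print("cover",rc)
T=tool();print(T[:3,3],r.get_state()["joints"].round(3))
c,P=cap("wrist","w3.png");pickle.dump((c,P),open("w3.pkl","wb"))
E
```

```text
time: 4.03
eef_pos: [0.4913, 0.2093, 0.4485]
orientation: [0.0, 0.708, 0.706, -0.001]
contact_force: [-0.2, 0.3, 0.7]
width: 0.0852
grasp_force: 0.0
cover ((530.722412109375, -17.68633270263672), (172.2047882080078, 114.82080078125), 86.721435546875)
[0.49132851 0.20931475 0.44845482] [ 0.164  0.326 -0.825  1.717  0.255  1.211 -0.729]
```

View pics/w3.png

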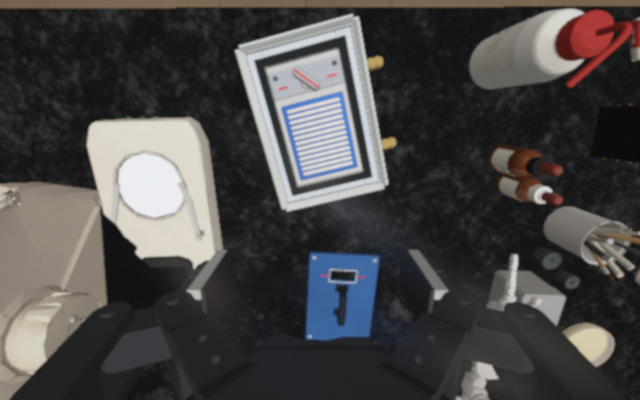

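The wrist view shows the box's outer corners at (237,47), (357,15), (387,183) and (288,209). The red marks are at (283,88) and (332,76), and the slot runs from (293,69) to (318,88). Next I'll measure the seal ring, marks and slot.

```bash
cat >> h.py <<'E'
def box(c,P,poly):
    hsv=cv2.cvtColor(c["pixels"],cv2.COLOR_RGB2HSV);H,S,V=cv2.split(hsv)
    g=np.zeros(V.shape,np.uint8);cv2.fillPoly(g,[np.array(poly,np.int32)],255)
    g=cv2.erode(g,np.ones((9,9)))
    m=cv2.bitwise_and(((V<70)*255).astype(np.uint8),g)
    cs,h=cv2.findContours(m,cv2.RETR_CCOMP,cv2.CHAIN_APPROX_NONE)
    i=max(range(len(cs)),key=lambda i:cv2.contourArea(cs[i]))
    rc=cv2.minAreaRect((ray(c,P,cs[i][:,0],.072)[:,:2]*1000).astype(np.float32));print("seal outer",rc)
    hol=[cs[j] for j in range(len(cs)) if h[0][j][3]==i]
    if hol:
        j=max(hol,key=cv2.contourArea);print("seal inner",cv2.minAreaRect((ray(c,P,j[:,0],.072)[:,:2]*1000).astype(np.float32)))
    red=(((H<12)|(H>168))&(S>70)&(V>80)&(g>0)).astype(np.uint8)
    n,l,st,ce=cv2.connectedComponentsWithStats(red)
    for q in range(1,n):
        if st[q,4]<6: continue
        ys,xs=np.nonzero(l==q);
        for z in(.063,.0955):
            w=ray(c,P,np.c_[xs,ys],z)[:,:2]*1000
            e,v=np.linalg.eigh(np.cov(w.T));d=v[:,1]
            print("red",st[q,4],ce[q].round(1),"z",z,w.mean(0).round(1),"ang",(np.degrees(np.arctan2(d[1],d[0]))%180).round(1),"len",np.sqrt(12*e).round(1))
E
python3 - <<'E'
from h import *
import pickle
c,P=pickle.load(open("w3.pkl","rb"));box(c,P,[(237,47),(357,15),(387,183),(288,209)])
E
```

```text
seal outer ((490.96124267578125, 275.1764831542969), (99.54373168945312, 157.27403259277344), 13.525382041931152)
seal inner ((490.9546203613281, 273.9229736328125), (90.00892639160156, 147.3252716064453), 13.337202072143555)
red 58 [306.   78.2] z 0.063 [479.4 322.9] ang 145.7 len [ 2.2 32.7]
red 58 [306.   78.2] z 0.0955 [480.5 319.2] ang 145.7 len [ 2.  29.7]
red 16 [331.2  74.9] z 0.063 [508.4 326.3] ang 12.1 len [2.2 8.8]
red 16 [331.2  74.9] z 0.0955 [506.9 322.3] ang 12.1 len [2. 8.]
red 16 [282.2  87.9] z 0.063 [451.6 312.6] ang 12.3 len [2.2 9. ]
red 16 [282.2  87.9] z 0.0955 [455.3 309.9] ang 12.3 len [2.  8.2]
```

```bash
python3 -m jog '{"plan":[[[3.5,1.4,-0.14,0,0,0,0],[3.5,1.4,-0.14,0,0,0,0],[3.5,1.4,-0.14,0,0,0,0],[3.5,1.4,-0.14,0,0,0,0],[3.5,1.4,-0.13,0,0,0,0],[3.5,1.4,-0.13,0,0,0,0],[3.5,1.3,-0.13,0,0,0,0],[3.5,1.3,-0.13,0,0,0,0],[3.5,0,0,0,0,0,-0.12],[3.5,0,0,0,0,0,-0.12],[3.5,0,0,0,0,0,-0.12],[3.5,0,0,0,0,0,-0.12]]]}'
python3 -m jog '{"plan":[[[3.5,0,0,1.5,0,0,-0.12],[3.5,0,0,1.5,0,0,-0.12],[3.5,0,0,1.5,0,0,-0.12],[3.5,0,0,1.5,0,0,-0.135],[3.5,0,0,1.5,0,0,0],[3.5,0,0,1.5,0,0,0],[3.5,0,0,1.5,0,0,0],[3.5,0,0,1.5,0,0,0],[3.5,0,0,1.5,0,0,0],[3.5,0,0,1.3,0,0,0],[3.5,0,0,0,0,0,0],[3.5,0,0,0,0,0,0]]]}'
python3 - <<'E'
from h import *
import pickle
T=tool();print(T.round(4),np.degrees(np.arctan2(T[1,0],T[0,0])),r.get_state()["joints"].round(3))
c,P=cap("wrist","w4.png");pickle.dump((c,P),open("w4.pkl","wb"))
c2,_=cap("scene")
o=np.hstack([cv2.resize(c["pixels"],(400,250)),cv2.resize(c2["pixels"],(400,250))])
cv2.imwrite("pics/c4.png",o[:,:,::-1])
box(c,P,[(0,0),(639,0),(639,260),(0,260)])
E
```

```text
time: 5.08
eef_pos: [0.4808, 0.3198, 0.4486]
orientation: [0.0, 0.517, 0.856, -0.0]
contact_force: [-0.9, -0.1, -0.3]
width: 0.035
grasp_force: 0.0
time: 6.08
eef_pos: [0.4804, 0.3205, 0.3003]
orientation: [-0.0, 0.299, 0.954, -0.001]
contact_force: [-0.1, -0.2, -0.2]
width: 0.0348
grasp_force: 0.0
[[-8.215e-01  5.701e-01 -9.000e-04  4.804e-01]
 [ 5.701e-01  8.215e-01 -9.000e-04  3.205e-01]
 [ 2.000e-04 -1.300e-03 -1.000e+00  3.003e-01]
 [ 0.000e+00  0.000e+00  0.000e+00  1.000e+00]] 145.24008976919967 [-0.004  0.632 -0.946  1.778  0.587  1.043 -0.205]
seal outer ((399.5907897949219, 299.13671875), (362.7165222167969, 169.99136352539062), 55.19179916381836)
red 44 [287.  190.5] z 0.063 [451.8 312.7] ang 12.9 len [ 2.5 10.3]
red 44 [287.  190.5] z 0.0955 [446.8 320.5] ang 12.9 len [2.1 8.7]
red 129 [315.6 229.9] z 0.063 [490.3 311.9] ang 146.9 len [ 2.4 34. ]
red 129 [315.6 229.9] z 0.0955 [479.2 319.9] ang 146.9 len [ 2.1 28.7]
red 40 [344.  238.2] z 0.063 [508.8 326.4] ang 15.4 len [ 2.5 11. ]
red 40 [344.  238.2] z 0.0955 [494.8 332.1] ang 15.4 len [2.1 9.3]
```

View pics/c4.png

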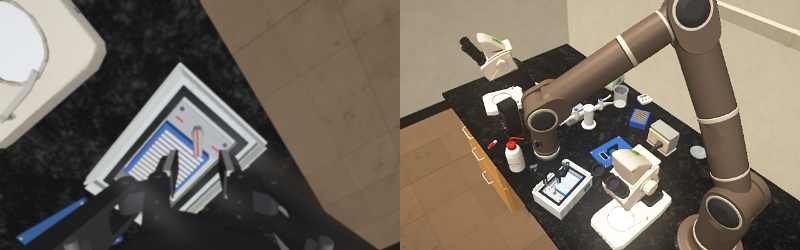

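The left image shows the fingers either side of the stud. The right image shows the arm well clear of the microscope. Next: go down, grip, turn, release and rise.

```bash
python3 -m jog '{"plan":[[[3.5,0,0,1,0,0,-0.02],[3.5,0,0,1,0,0,0],[3.5,0,0,1,0,0,0],[3.5,0,0,1,0,0,0],[3.5,0,0,0.8,0,0,0],[3.5,0,0,0.7,0,0,0],[0.5,0,0,0,0,0,0],[0.5,0,0,0,0,0,0],[0.5,0,0,0,0,0,0],[0.5,0,0,0,0,0,0],[0.5,0,0,0,0,0,0],[0.5,0,0,0,0,0,0]]]}' 30
python3 - <<'E'
from h import *
T=tool();s=r.get_state();print(np.degrees(np.arctan2(T[1,0],T[0,0])),s["width"],s["grasp_force"],s["ft_torque"])
E
```

```text
time: 7.18
eef_pos: [0.4793, 0.3206, 0.2451]
orientation: [-0.001, 0.289, 0.957, -0.001]
contact_force: [-4.0, -3.6, -4.8]
width: 0.011
grasp_force: 29.2
146.45685710133523 0.010993969036493658 29.188681840896606 [-0.76821971  0.92964744  0.01489296]
```

```bash
python3 -m jog '{"plan":[[[0.5,0,0,0,0,0,-0.103],[0.5,0,0,0,0,0,-0.103],[0.5,0,0,0,0,0,-0.103],[0.5,0,0,0,0,0,-0.103],[0.5,0,0,0,0,0,-0.103],[0.5,0,0,0,0,0,-0.103],[0.5,0,0,0,0,0,-0.103],[0.5,0,0,0,0,0,-0.103],[0.5,0,0,0,0,0,0],[0.5,0,0,0,0,0,0],[0.5,0,0,0,0,0,0]]]}'
python3 - <<'E'
from h import *
T=tool();s=r.get_state();print(np.degrees(np.arctan2(T[1,0],T[0,0])),s["width"],s["grasp_force"],s["ft_torque"])
E
```

```text
time: 8.1
eef_pos: [0.4793, 0.3202, 0.245]
orientation: [-0.001, -0.119, 0.993, -0.002]
contact_force: [-5.3, -5.8, -3.4]
width: 0.0106
grasp_force: 29.6
-166.3638751553375 0.01059359727803257 29.581678211688995 [-1.25972458  1.20374345 -0.05420695]
```

```bash
python3 -m jog '{"plan":[[[3.5,0,0,0,0,0,0],[3.5,0,0,0,0,0,0],[3.5,0,0,0,0,0,0],[3.5,0,0,0,0,0,0],[3.5,0,0,-1,0,0,0],[3.5,0,0,-1,0,0,0],[3.5,0,0,-2,0,0,0],[3.5,0,0,-2,0,0,0],[3.5,0,0,-1,0,0,0],[3.5,0,0,0,0,0,0],[3.5,0,0,0,0,0,0]]]}'
python3 - <<'E'
from h import *
c,P=cap("wrist","w5.png");box(c,P,[(0,0),(639,0),(639,260),(0,260)])
E
```

```text
time: 9.02
eef_pos: [0.4801, 0.3213, 0.3162]
orientation: [0.001, -0.119, 0.993, 0.0]
contact_force: [0.1, -0.1, -0.9]
width: 0.0354
grasp_force: 0.0
seal outer ((448.7665710449219, 229.55752563476562), (183.56394958496094, 365.62213134765625), 13.576925277709961)
red 34 [224.8 115.6] z 0.063 [426.1 236.9] ang 103.8 len [4.3 9.6]
red 34 [224.8 115.6] z 0.0955 [423.6 246.7] ang 103.8 len [3.7 8.2]
red 28 [ 19.1 142.5] z 0.063 [482.9  85.9] ang 175.1 len [2.1 7.6]
red 28 [ 19.1 142.5] z 0.0955 [472.1 117.9] ang 175.1 len [1.8 6.5]
red 36 [315.  171.8] z 0.063 [451.8 312.5] ang 12.7 len [2.2 9.8]
red 36 [315.  171.8] z 0.0955 [445.5 311.3] ang 12.7 len [1.9 8.4]
red 18 [ 19.5 201. ] z 0.063 [532.   83.3] ang 176.0 len [1.4 8.2]
red 18 [ 19.5 201. ] z 0.0955 [513.9 115.6] ang 176.0 len [1.2 7. ]
red 114 [314.9 223.1] z 0.063 [494.3 322.6] ang 12.3 len [ 2.3 39.2]
red 114 [314.9 223.1] z 0.0955 [481.7 319.8] ang 12.3 len [ 2.  33.4]
```

The slot (12.3°) is in line with the marks (12.7° in the same picture), so the stud is lined up and released. Now to the cover.

```bash
python3 -m jog '{"plan":[[[4.5,0,0,-2,0,0,0.1166],[4.5,0,0,-2,0,0,0.1166],[4.5,0,0,-2,0,0,0.1166],[4.5,0,0,-2,0,0,0.1166],[4.5,0,0,-2,0,0,0.1166],[4.5,0,0,-2,0,0,0.1166],[4.5,0,0,-1,0,0,0.1166],[4.5,0,0,0,0,0,0.1166],[4.5,0,0,0,0,0,0.1166],[4.5,0,0,0,0,0,0.1166],[4.5,0,0,0,0,0,0.1166],[4.5,0,0,0,0,0,0.1166]]]}'
python3 -m jog '{"plan":[[[4.5,0,0,0,0,0,0.1166],[4.5,0,0,0,0,0,0.1166],[4.5,0,0,0,0,0,0.1166],[4.5,0,0,0,0,0,0.1166],[4.5,-2.8,0.58,0,0,0,0],[4.5,-2.8,0.58,0,0,0,0],[4.5,-2.8,0.58,0,0,0,0],[4.5,-2.8,0.58,0,0,0,0],[4.5,-2.8,0.58,0,0,0,0],[4.5,-2.8,0.58,0,0,0,0],[4.5,-2.8,0.58,0,0,0,0],[4.5,-2.8,0.58,0,0,0,0]]]}'
python3 -m jog '{"plan":[[[4.5,-2.8,0.6,2,0,0,0],[4.5,-2.8,0.6,2,0,0,0],[4.5,-2.8,0.58,2,0,0,0],[4.5,-2.8,0.58,2,0,0,0],[4.5,0,0,2,0,0,0],[4.5,0,0,2,0,0,0],[4.5,0,0,2,0,0,0],[4.5,0,0,2,0,0,0],[4.5,0,0,2,0,0,0],[4.5,0,0,0,0,0,0],[4.5,0,0,0,0,0,0],[4.5,0,0,0,0,0,0]]]}'
python3 - <<'E'
from h import *
import pickle
T=tool();print(T[:3,3],np.degrees(np.arctan2(T[1,0],T[0,0])),T[:3,2])
c,P=cap("wrist","w6.png");pickle.dump((c,P),open("w6.pkl","wb"))
E
```

```text
time: 10.07
eef_pos: [0.4801, 0.321, 0.4444]
orientation: [-0.0, 0.551, 0.835, -0.001]
contact_force: [0.9, -0.1, -0.0]
width: 0.0449
grasp_force: 0.0
time: 11.07
eef_pos: [0.5136, 0.0933, 0.4445]
orientation: [-0.0, 0.727, 0.687, -0.001]
contact_force: [0.2, 0.4, -1.1]
width: 0.0454
grasp_force: 0.0
time: 12.07
eef_pos: [0.5312, -0.0179, 0.2661]
orientation: [-0.0, 0.727, 0.687, 0.0]
contact_force: [0.3, 0.4, -0.1]
width: 0.0453
grasp_force: 0.0
[ 0.53121241 -0.01787164  0.2660689 ] 86.79527419212236 [-7.43005749e-05  2.01577040e-04 -9.99999977e-01]
```

View pics/w6.png

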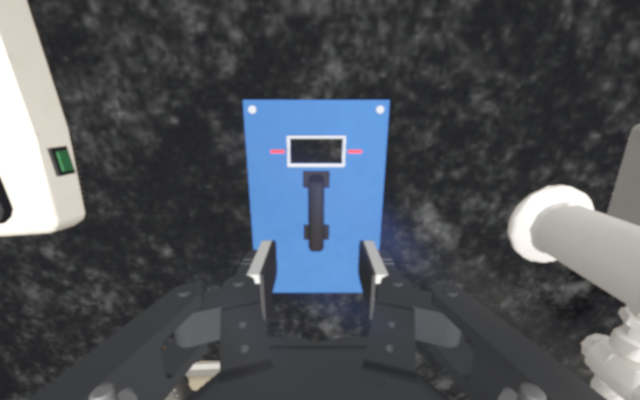

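The view shows the cover between the fingers, with its slot at (316,151), red marks at (277,152) and (355,152), and the handle from (316,175) to (316,248). I'll refine the grasp pose from these.

```bash
cat >> h.py <<'E'
def cover(c,P,zt,v1=170,u0=240,u1=400):
    im=c["pixels"];hsv=cv2.cvtColor(im,cv2.COLOR_RGB2HSV);H,S,V=cv2.split(hsv)
    red=(((H<12)|(H>165))&(S>70)&(V>80)).astype(np.uint8);red[v1:]=0;red[:,:u0]=0;red[:,u1:]=0
    n,l,st,ce=cv2.connectedComponentsWithStats(red);k=sorted(np.argsort(-st[1:,4])[:2]+1,key=lambda i:ce[i][0])
    w=ray(c,P,ce[k],zt)[:,:2]*1000;d=w[1]-w[0];yaw=np.degrees(np.arctan2(d[1],d[0]));m=w.mean(0)
    R2=R.from_euler('z',yaw,degrees=True).as_matrix()[:2,:2];print("marks",ce[k].round(1).tolist(),"slot",m.round(1),"yaw",yaw.round(2),"centre",(m-R2@[0,46]).round(1));return m,yaw
E
python3 - <<'E'
from h import *
import pickle
c,P=pickle.load(open("w6.pkl","rb"));cover(c,P,.006)
V=cv2.cvtColor(c["pixels"],cv2.COLOR_RGB2HSV)[:,:,2]
m=(V[172:262,285:350]<75).astype(np.uint8);n,l,st,ce=cv2.connectedComponentsWithStats(m);i=1+np.argmax(st[1:,4]);print(st[i],)
# middle part of handle bar
ys,xs=np.nonzero(l==i);ys+=172;xs+=285;s=(ys>195)&(ys<222);print("bar",ray(c,P,np.c_[xs[s],ys[s]].mean(0),.038)*1000)
E
```

```text
marks [[277.0, 151.0], [354.5, 151.0]] slot [533.2  28.3] yaw -3.28 centre [530.5 -17.7]
[ 21  44  20  34 326]
bar [[526.90619895 -17.2745142   38.        ]]
```

```bash
python3 -m jog '{"plan":[[[4.5,0,0,1.5,0,0,0],[4.5,0,0,1.5,0,0,0],[4.5,0,0,1.5,0,0,0],[4.5,0,0,1.5,0,0,0],[4.5,0,0,1.1,0,0,0],[4.5,0,0,0.8,0,0,0],[0.5,0,0,0,0,0,0],[0.5,0,0,0,0,0,0],[0.5,0,0,0,0,0,0],[0.5,0,0,0,0,0,0],[0.5,0,0,0,0,0,0],[0.5,0,0,0,0,0,0]]]}' 80
python3 -m jog '{"plan":[[[0.5,0,0,-0.5,0,0,0],[0.5,0,0,-1,0,0,0],[0.5,0,0,-1.5,0,0,0],[0.5,0,0,-1.5,0,0,0],[0.5,0,0,-2,0,0,0],[0.5,0,0,-2,0,0,0],[0.5,0,0,-2,0,0,0],[0.5,0,0,-2,0,0,0],[0.5,0,0,-2.5,0,0,0],[0.5,0,0,0,0,0,0],[0.5,0,0,0,0,0,0],[0.5,0,0,0,0,0,0]]]}'
python3 - <<'E'
from h import *
import pickle
T=tool();s=r.get_state();print(T[:3,3],np.degrees(np.arctan2(T[1,0],T[0,0])),T[:3,2],s["width"],s["grasp_force"],s["ft_torque"])
c,P=cap("wrist","w7.png");pickle.dump((c,P),open("w7.pkl","wb"));cover(c,P,T[2,3]-.1547-.0325+.006)
E
```

```text
time: 13.12
eef_pos: [0.5313, -0.0179, 0.1876]
orientation: [0.001, 0.727, 0.687, 0.0]
contact_force: [-1.9, 0.5, 5.8]
width: 0.0106
grasp_force: 79.0
time: 14.12
eef_pos: [0.5305, -0.0183, 0.3363]
orientation: [-0.0, 0.727, 0.687, -0.0]
contact_force: [0.2, -1.2, -3.3]
width: 0.0103
grasp_force: 78.4
[ 0.53052086 -0.01832085  0.3363046 ] 86.76469735749671 [-6.84937304e-04 -4.53920421e-04 -9.99999662e-01] 0.010280497994246284 78.35400581359863 [-0.04150318  0.0003117   0.03719756]
marks [[259.0, 168.0], [375.0, 168.0]] slot [533.4  28.2] yaw -3.31 centre [530.8 -17.7]
```

View pics/w7.png

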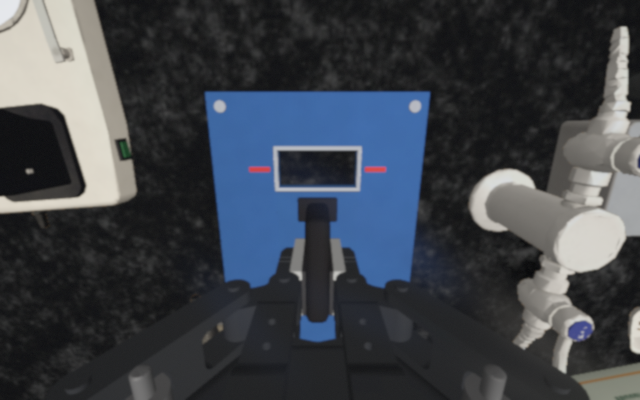

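The cover is held level by the middle of its handle, with its marks at (259,168) and (375,168). Carry it over to the box.

```bash
python3 -m jog '{"plan":[[[0.5,1.5,-0.3,0,0,0,0],[0.5,2.5,-0.5,0,0,0,0],[0.5,3,-0.55,0,0,0,0],[0.5,3,-0.55,0,0,0,0],[0.5,3,-0.55,0,0,0,0],[0.5,3,-0.6,0,0,0,0],[0.5,3,-0.6,0,0,0,0],[0.5,3,-0.6,0,0,0,0],[0.5,2.98,-0.59,0,0,0,0],[0.5,2,-0.45,0,0,0,0],[0.5,1,-0.3,0,0,0,0],[0.5,0,0,0,0,0,0]]]}'
python3 -m jog '{"plan":[[[0.5,0,0,0,0,0,-0.06],[0.5,0,0,0,0,0,-0.06],[0.5,0,0,0,0,0,-0.06],[0.5,0,0,0,0,0,-0.06],[0.5,0,0,0,0,0,-0.0532],[0.5,0,0,0,0,0,0],[0.5,0,0,0,0,0,0],[0.5,0,0,0,0,0,0],[0.5,0,0,0,0,0,0]]]}'
python3 - <<'E'
from h import *
import pickle
T=tool();s=r.get_state();print(T[:3,3],np.degrees(np.arctan2(T[1,0],T[0,0])),T[:3,2])
c,P=cap("wrist","w8.png");pickle.dump((c,P),open("w8.pkl","wb"));m,y=cover(c,P,T[2,3]-.1547-.0325+.006)
E
```

```text
time: 15.17
eef_pos: [0.4895, 0.2669, 0.3357]
orientation: [-0.001, 0.725, 0.689, -0.001]
contact_force: [0.5, -0.9, -2.0]
width: 0.0104
grasp_force: 78.3
time: 15.92
eef_pos: [0.4911, 0.2639, 0.3365]
orientation: [0.0, 0.619, 0.785, -0.0]
contact_force: [-0.4, 1.3, -3.6]
width: 0.0106
grasp_force: 78.3
[0.49109456 0.26386014 0.33648066] 103.46804891146554 [-2.04751867e-04 -5.35825979e-04 -9.99999835e-01]
marks [[259.0, 168.0], [375.0, 168.0]] slot [480.6 309.1] yaw 13.39 centre [491.2 264.4]
```

View pics/w8.png

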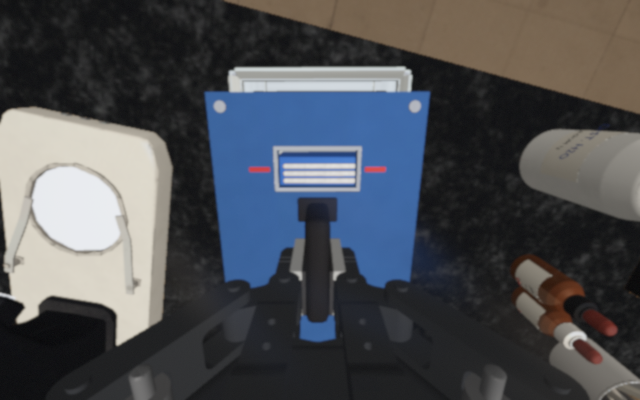

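The cover hangs over the box about 1 cm short in +y, because my rows summed short; the slot shows the filter at (318,168). Correct that and lower to just above the stud.

```bash
python3 -m jog '{"plan":[[[0.5,0.5,0.12,0,0,0,0],[0.5,0.5,0.12,0,0,0,0],[0.5,0,0,0.7,0,0,0],[0.5,0,0,0.8,0,0,0],[0.5,0,0,0.8,0,0,0],[0.5,0,0,0.8,0,0,0],[0.5,0,0,0.7,0,0,0],[0.5,0,0,0.5,0,0,0],[0.5,0,0,0,0,0,0],[0.5,0,0,0,0,0,0],[0.5,0,0,0,0,0,0],[0.5,0,0,0,0,0,0]]]}'
python3 - <<'E'
from h import *
import pickle
T=tool();s=r.get_state();print(T[:3,3],np.degrees(np.arctan2(T[1,0],T[0,0])),T[:3,2])
c,P=cap("wrist","w9.png");pickle.dump((c,P),open("w9.pkl","wb"));m,y=cover(c,P,T[2,3]-.1547-.0325+.006,u0=230,u1=420)
box(c,P,[(278,140),(358,140),(358,200),(278,200)])
cv2.imwrite("pics/w9c.png",cv2.resize(c["pixels"][40:240,180:460],(800,571))[:,:,::-1])
E
```

```text
time: 16.97
eef_pos: [0.4911, 0.2749, 0.2941]
orientation: [0.0, 0.619, 0.786, 0.0]
contact_force: [-0.3, 0.9, -3.8]
width: 0.0107
grasp_force: 78.2
[0.49105216 0.27486313 0.29411437] 103.57678615600946 [ 6.93364765e-04  3.54453036e-04 -9.99999697e-01]
marks [[259.0, 168.0], [316.1, 163.7]] slot [465.1 317.7] yaw 17.87 centre [479.2 273.9]Traceback (most recent call last):
  File "<stdin>", line 5, in <module>
  File "h.py", line 21, in box
    i=max(range(len(cs)),key=lambda i:cv2.contourArea(cs[i]))
ValueError: max() iterable argument is empty
```

Run:
```python
from h import *
import pickle
c,P=pickle.load(open("w9.pkl","rb"));zt=.2941-.1872+.006
H,S,V=cv2.split(cv2.cvtColor(c["pixels"],cv2.COLOR_RGB2HSV))
red=(((H<12)|(H>165))&(S>70)&(V>80)).astype(np.uint8)[130:200,240:400]
n,l,st,ce=cv2.connectedComponentsWithStats(red)
for i in range(1,n):
    if st[i,4]>8: print(st[i]+[240,130,0,0,0],(ce[i]+[240,130]).round(1),"cov z",(ray(c,P,ce[i]+[240,130],zt)*1000).round(1),"stud z",(ray(c,P,ce[i]+[240,130],.0955)*1000).round(1))
```

```text
[279 155   4   3  11] [280.4 156.1] cov z [[460.4 321.9 112.9]] stud z [[458.8 319.1  95.5]]
[350 155   7   3  19] [352.7 156. ] cov z [[497.4 330.9 112.9]] stud z [[500.1 329.   95.5]]
[291 161  51   6 186] [316.1 163.7] cov z [[479.6 322.4 112.9]] stud z [[480.3 319.6  95.5]]
[249 167  21   5 100] [259.1 169. ] cov z [[450.7 312.5 112.9]] stud z [[448.  308.6  95.5]]
[365 167  21   5 100] [374.9 169. ] cov z [[510.8 327.  112.9]] stud z [[515.1 324.7  95.5]]
```

The slot centre (480.7,319.7) matches the stud (480.3,319.6) within 0.5 mm. Lower away.

```bash
python3 -m jog '{"plan":[[[0.5,0,0,0.4,0,0,0],[0.5,0,0,0.4,0,0,0],[0.5,0,0,0.4,0,0,0],[0.5,0,0,0.4,0,0,0],[0.5,0,0,0.4,0,0,0],[0.5,0,0,0.4,0,0,0],[0.5,0,0,0.4,0,0,0],[0.5,0,0,0.4,0,0,0],[0.5,0,0,0,0,0,0],[0.5,0,0,0,0,0,0],[0.5,0,0,0,0,0,0]]]}'
```

```text
time: 17.93
eef_pos: [0.491, 0.2748, 0.2618]
orientation: [0.0, 0.619, 0.786, 0.0]
contact_force: [-0.3, 0.8, -3.8]
width: 0.0105
grasp_force: 78.3
```

```bash
python3 -m jog '{"plan":[[[0.5,0,0,0.1,0,0,0],[0.5,0,0,0.1,0,0,0],[0.5,0,0,0.1,0,0,0],[0.5,0,0,0.1,0,0,0],[0.5,0,0,0,0,0,0],[0.5,0,0,0,0,0,0],[0.5,0,0,0,0,0,0]]]}'; python3 -m jog '{"plan":[[[0.5,0,0,0.1,0,0,0],[0.5,0,0,0.1,0,0,0],[0.5,0,0,0.1,0,0,0],[0.5,0,0,0,0,0,0],[0.5,0,0,0,0,0,0],[0.5,0,0,0,0,0,0]]]}'
```

```text
time: 18.52
eef_pos: [0.491, 0.2748, 0.258]
orientation: [0.0, 0.619, 0.786, 0.0]
contact_force: [-0.1, -1.3, 3.9]
width: 0.0103
grasp_force: 79.2
time: 19.02
eef_pos: [0.491, 0.2749, 0.2556]
orientation: [0.0, 0.619, 0.786, 0.0]
contact_force: [-2.2, -1.1, 13.0]
width: 0.0104
grasp_force: 80.3
```

```bash
python3 -m jog '{"plan":[[[0.5,0,0,0.1,0,0,0],[0.5,0,0,0,0,0,0],[0.5,0,0,0,0,0,0],[0.5,0,0,0,0,0,0]]]}'; python3 -m jog '{"plan":[[[0.5,0,0,0.1,0,0,0],[0.5,0,0,0,0,0,0],[0.5,0,0,0,0,0,0],[0.5,0,0,0,0,0,0]]]}'
python3 - <<'E'
from h import *
s=r.get_state();T=tool();print(s["eef_pos"],s["ft_torque"],T[:3,2],s["contact_force"])
c,P=cap("wrist","w10.png")
c2,_=cap("scene")
a=cv2.resize(c["pixels"][60:260,160:480],(800,500))[:, :]
b=cv2.resize(c2["pixels"][240:350,200:320],(240,220));o=cv2.copyMakeBorder(a,0,100,0,0,cv2.BORDER_CONSTANT);o[380:600,560:]=b
cv2.imwrite("pics/w10c.png",o[:,:,::-1])
E
```

```text
time: 19.35
eef_pos: [0.4909, 0.275, 0.2555]
orientation: [0.001, 0.619, 0.786, 0.0]
contact_force: [-5.4, -5.6, 22.3]
width: 0.0106
grasp_force: 81.6
time: 19.68
eef_pos: [0.4908, 0.2751, 0.2555]
orientation: [0.001, 0.619, 0.786, 0.0]
contact_force: [-9.1, -8.0, 32.0]
width: 0.0105
grasp_force: 82.9
[0.49081766 0.27505918 0.25547778] [-1.67830999  1.86463638 -0.00592661] [ 0.00219832 -0.00119948 -0.99999686] [-9.14639416 -8.01999325 31.9533279 ]
```

View pics/w10c.png

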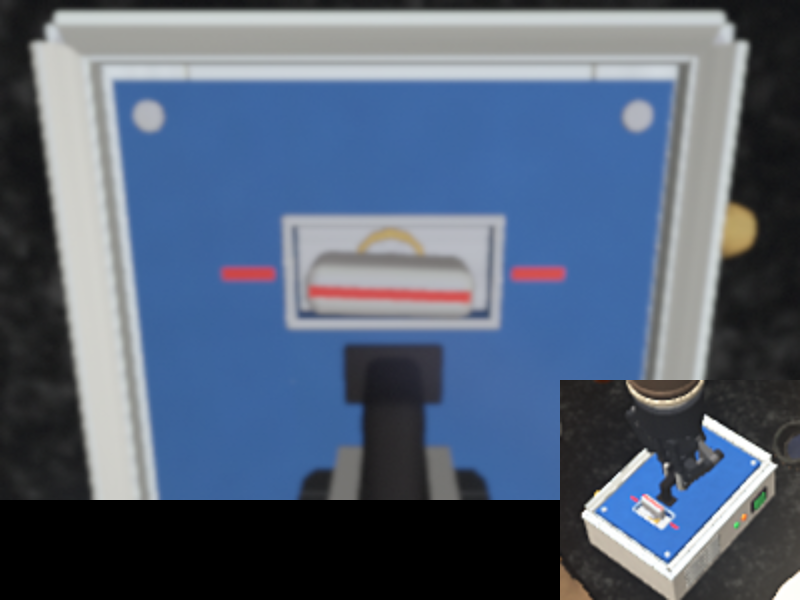

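The last picture shows the cover seated inside the rim, with the stud head up through the slot at (390,285) and its red slot parallel to the cover's marks. Height stopped changing as the force rose, so it is on the hard frame. I'll ease the push slightly and hand in.

```bash
python3 -m jog '{"plan":[[[0.5,0,0,-0.08,0,0,0],[0.5,0,0,0,0,0,0],[0.5,0,0,0,0,0,0],[0.5,0,0,0,0,0,0],[0.5,0,0,0,0,0,0]]]}'; python3 -c "
from workcell import r
print(r.get_state()['eef_pos'],r.get_state()['contact_force']);print(r.job_done())"
```

```text
time: 20.2
eef_pos: [0.4909, 0.275, 0.2555]
orientation: [0.001, 0.619, 0.786, 0.0]
contact_force: [-6.3, -5.8, 24.4]
width: 0.0105
grasp_force: 81.9
[0.49088819 0.27497113 0.25551935] [-6.32763287 -5.82157029 24.4057972 ]
the job is handed in; nothing more can be done
None
```

Job handed in at 20.2 s: the stud is lined up with the red marks, and the cover sits in the frame with the stud head through its slot, still held pressed on the metal with about 24 N.

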